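Hold the power supply home for screwing

TASK

Take the slim metal power supply from the bench, lay it in the half-built clear control box and slide it between the two aluminium angle strips, terminals last, in under the screen hood until its plain end sits flush against the clear end panel. The panel is acrylic, so ease it home, then keep the supply pressed against it with a steady push of about 10 N while I get the screws in from the other side: finish while still pushing, do not let go. Leave everything else on the bench where it is.

Things in the scene. Friction and masses are not known exactly. Their poses are not given: they have to be found in the camera images.
- supply: the loose slim power supply, a bare-metal box with rows of vent slots, 200 x 55 x 36 mm (x, y, z), 0.35 to 0.6 kg. Origin: centre of its underside. Its +x end is plain (goes against the end panel); at the -x end the last 18 mm is a step, only 19 mm high, with a black terminal strip. Starts flat on the bench to the right, +x pointing roughly away from the robot
- supply_plain_end (a point): bottom middle of the supply's plain end face, 100 mm along its +x from its origin; axes as the supply's
- box: half-built control box, fixed: dark grey floor plate 300 x 260 mm (x, y), 6 mm thick; origin under its centre; +x is the way the supply slides in, mostly to the robot's left. Clear, white-edged walls at y = -125 and +125 mm, 61 mm high, rising beside the hood to 115 mm. Open at the -x end, and on top but for the hood. At y > 30 mm a circuit board and terminal block, at most 33 mm above the bench
- hood_edge (a point): middle of the hood's front edge (at x = 55, y = 0 mm of the box; axes as the box's). The hood is a clear plate over the box's whole width, underside 63 mm and top 70 mm above the bench at this edge, sloping up to 118 mm at the end panel; a small black screen lies on its +y half
- end_panel: the fixed clear acrylic end panel at the box's +x end, 250 mm wide, 106 mm high, 6 mm thick, its inner face at x = 144 mm in the box frame; rigid. Four screw holes where the bay meets it. Origin: bottom middle of the panel, on the floor plate's top, half-way through its thickness; axes as the box's
- bay_end (a point): point on the floor plate's top (6 mm above the bench) where the bay's centre line meets the inner face of the end panel; axes as the box's. The supply is home when its supply_plain_end meets this point. With the supply gripped and touching the panel, moving the hand on by 1 mm adds roughly 8 N; friction on the floor plate takes 1 to 3 N of the push
- bay_mouth (a point): point on the floor plate's top on the bay's centre line where the angle strips begin, 124 mm before bay_end; axes as the box's. The two aluminium strips run from here to 4 mm before the panel, upright legs 12 mm high above the floor plate and 61 mm apart inside (3 mm play each side of the supply). Before the mouth 40 mm is free for a finger between supply and side wall
- screwdriver: orange-handled screwdriver, 200 mm (bystander, loose)
- screw_tin: small round open tin with screws, 80 mm across, 22 mm high (bystander, loose)
- tape_roll: roll of beige tape lying flat, 100 mm across, 19 mm high (bystander, loose)
- meter: yellow hand multimeter 185 x 88 x 47 mm, lying (bystander, loose)
- motor_drive: dark red finned motor drive 110 x 75 x 32 mm (bystander, loose)
- mug: white mug, 82 mm across, 95 mm high (bystander, loose)

How it is judged:
By the outcome, as a careful person would: the job done as asked, in the order asked, and still so for the second after the job is handed in, while the arm keeps its last pose, push and grip.
It also fails if it takes over 45 s, if anything falls off the work surface, if the arm or the gripper's body presses on something with over 40 N, if the wrist force passes 120 N, or if a joint passes its speed limit or range.

ROBOT

A 6-joint arm with a two-finger parallel gripper is mounted at the origin on the work surface. World frame = base frame: x ahead of the robot, y to its left, z up, the work surface at z = 0. Lengths are in mm, angles in rad, forces in N, time in s.
With the tool pointing down it reaches from about 225 to 875 mm from the base axis. Payload 3.4 kg.
Tool frame: the origin (TCP) lies midway between the tips of the shut fingers; the grasp point (between the pads) lies 19 mm behind it (manip.grasp_offset is the distance from the TCP to the grasp point, in mm); z points along the fingers, y is the line along which they close (so a half turn about z gives the same grasp; the last joint's range is limited). The gripper opens to 85 mm and grips with 20 to 120 N. Pads are 22 mm wide; open, the fingers measure 114 mm over their backs; the gripper's body (76 mm by 85 mm) begins 54 mm behind the grasp point. The pads swing forward as they close: fully open they stand 13 mm farther back than shut.
Start: joints at [1.085, 0.276, 1.505, -0, 1.361, -0.121], TCP at [205.157, 537.19, 231.328] pointing down, gripper open.
Joint ranges: [-2.89, 2.89], [-0.75, 2.08], [0.22, 2.7], [-1.18, 4.32], [0.11, 2.71], [-2.7, 2.7]. Speed limits (rad/s): [2.57, 2.57, 3.14, 3.14, 3.14, 3.14].

INTERFACE

Orientations are given as a unit quaternion [w, x, y, z].
In Python, from cell import state, eyes, manip gives the robot as it stands. The module is installed in compiled form; this text tells all that it offers.
- The arm moves only by the shell command python3 -m jog 'ROWS' [FORCE]. ROWS is JSON, a list of rows, each a list of 7 numbers: the shift along the world's x, y, z in cm, then the turn, a rotation vector about the world's x, y, z in units of 5 degrees (1.0 is 5 degrees), then the opening, from 0 (shut) to 1 (fully open). A call has 1 to 5 rows; each row is the pose to reach, as a shift and turn from the pose commanded when the call began; what a row does not reach only later rows make up. A row lasts 1/10 s, in which the tool goes at most 50 mm and 8.59 degrees, less where a joint would pass 70% of its speed; a pose out of reach is approached as far as the arm can. A call with a gripper value outside its range is refused whole. The fingers move at their own pace and stop on an object; FORCE is the grip in N (left out, the last holds). Time passes only in rows, so rows that repeat a pose let the fingers close. It gives the time, the measured TCP pose, the force, the opening and the grip force at its end, in the units of the state.
- state(): the state, without advancing time (a new reading comes with each control period).
- eyes.camera(name): name is "scene" or "top" or "wrist"; returns the picture (420x560x3 uint8, red, green, blue); there is no depth.
- eyes.calibration(name): a dict with "vfov" (degrees; the focal length in pixels is half the picture's height over the tangent of half this angle, whatever the lens; pixels are square), "cx", "cy" (the principal point, pixels), "distortion" ([k1, k2, p1, p2, k3] as OpenCV has them; the pictures are not rectified), "R" (3x3) and "t" (3): a world point X has camera coordinates R X + t; the wrist camera has in their place "hand_eye" (4x4, takes a point from camera to tool coordinates, whose origin is the TCP and whose axes are the flange's). Camera axes: x right, y down, z forward; pixel columns grow to the right and rows downward; lengths in mm; the calibration is good to about 2 mm. A picture is of the moment at which its call begins: read the wrist's pose just before it. calibration takes no time and is no camera call.
- manip.sign_off(): hands the job in; it is judged then, once.
The state is a dict: "time": time; "qpos": joint angles; "joint_vel": joint speeds; "joint_torque": joint torques, N m; "tool_pos": TCP position; "eef_rot": TCP orientation; "force": force on the tool from outside, world axes, zero at the start; "ft_torque": the same for the moment, N m; "width": finger opening in mm; "grip_force": force on a finger pad.
Only numpy, scipy, OpenCV 4.12 (cv2) and the standard library are available. Lean on these libraries where they do the work, as an engineer would, in place of code of your own. Each camera call takes 0.05 s, during which the arm holds its last target. There are 200 camera calls.

## Working session

There is one attempt and no reset: what is moved stays moved. The work goes in short steps, Python scripts to look and compute and a shell command to move; the robot and the scene stay as the last step left them, time stands still between calls to the robot, and variables do not carry over. Pictures are saved under pics/ and viewed, at most 10 in all, crops included, and the job is handed in when it is done.

```bash
mkdir -p pics
cat > h.py <<'E'
import numpy as np, cv2
from cell import state, eyes, manip
from scipy.spatial.transform import Rotation as R
def K(c):
    f=210/np.tan(np.radians(c['vfov'])/2); return np.array([[f,0,c['cx']],[0,f,c['cy']],[0,0,1.]])
def ext(name,s=None):
    c=eyes.calibration(name)
    if 'R' in c: return c,np.array(c['R']),np.array(c['t'])
    s=s or state(); q=s['eef_rot']; Rt=R.from_quat([q[1],q[2],q[3],q[0]]).as_matrix()
    H=np.array(c['hand_eye']); Rw=Rt@H[:3,:3]; tw=Rt@H[:3,3]+s['tool_pos']
    return c,Rw.T,-Rw.T@tw
def ray(name,px,z,s=None):
    c,r,t=ext(name,s); p=cv2.undistortPoints(np.array(px,float).reshape(-1,1,2),K(c),np.array(c['distortion'])).reshape(-1,2)
    d=np.c_[p,np.ones(len(p))]@r; o=-r.T@t
    return o+d*((np.broadcast_to(z,len(p))-o[2])/d[:,2])[:,None]
def proj(name,X,s=None):
    c,r,t=ext(name,s); return cv2.projectPoints(np.array(X,float).reshape(-1,1,3),cv2.Rodrigues(r)[0],t,K(c),np.array(c['distortion']))[0].reshape(-1,2)
E
python3 - <<'E'
from h import *
s=state(); print(s)
for n in('top','scene'):
    im=eyes.camera(n)[:,:,::-1]; cv2.imwrite(f'pics/{n}_raw.png',im)
    cv2.imwrite(f'pics/{n}0.png',cv2.resize(im,(800,600),interpolation=cv2.INTER_CUBIC))
    c,r,t=ext(n); print(n,-r.T@t, r[2])
E
```

```text
{'time': 0.0, 'qpos': array([ 1.08500363e+00,  2.76634132e-01,  1.50615927e+00,  5.53394866e-06,
        1.36070660e+00, -1.20982740e-01]), 'joint_vel': array([ 0.00148629,  0.00088237, -0.0007153 ,  0.00048168, -0.00141172,
        0.00074428]), 'joint_torque': array([ 1.22489717e-03, -4.16773117e+01, -2.45809346e+01, -3.91421836e-04,
        1.06375921e-02, -5.81654362e-06]), 'tool_pos': array([204.88343989, 536.68098271, 230.40698834]), 'eef_rot': array([-2.87497372e-04,  1.81395664e-01,  9.83409733e-01, -9.09313057e-04]), 'force': array([ 0.33401603,  0.09319997, -0.40407289]), 'ft_torque': array([-0.01638104, -0.01892478,  0.01821266]), 'grip_force': 0.0, 'width': 85.69925844423695}
top [ 355.60934398  -17.41772369 1563.95457061] [ 0.11143503  0.01648801 -0.99363493]
scene [1372.14332648  576.28676386  976.58028122] [-0.61255644 -0.40739666 -0.67734966]
```

View pics/top0.png

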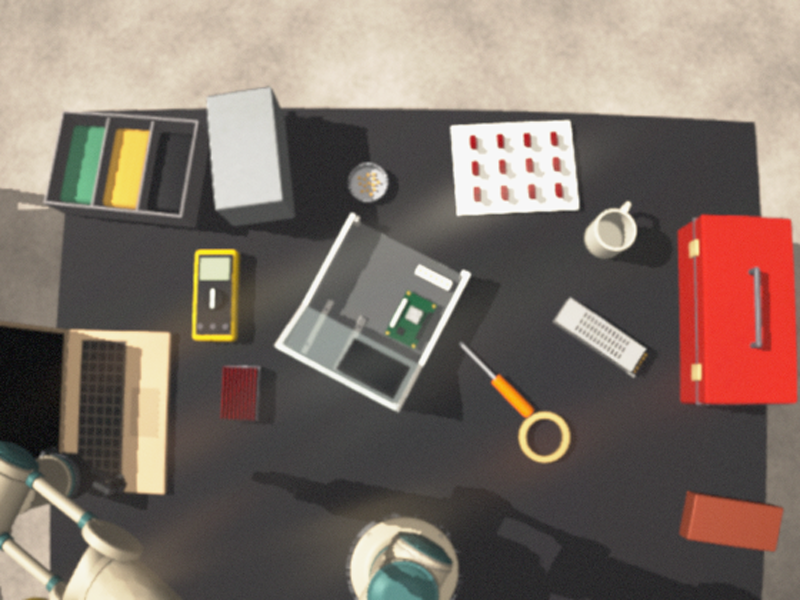

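View pics/scene0.png

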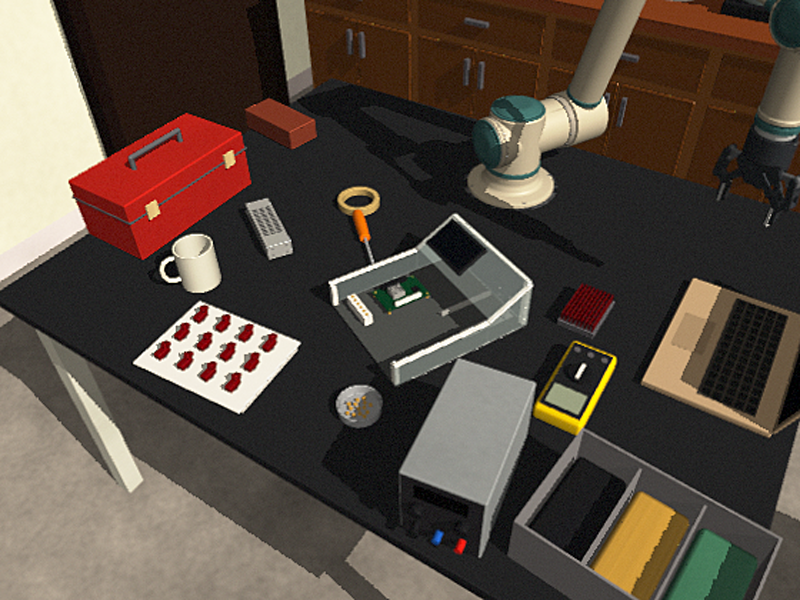

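Top view: the box's hood is at lower left (280,345)–(400,408) and its open end at upper right (352,218)–(467,272). The supply runs from its plain end at (565,312) to its terminals at (640,362). I'll compute rough poses from these.

Run:
```python
from h import *
k=0.7
b=ray('top',np.array([[352,218],[280,345],[400,408],[467,272]])*k,[61,115,115,61]); print(b.round())
p=ray('top',np.array([[571,299],[648,350],[635,374],[556,321]])*k,[36,19,19,36]); print(p.round(),p.mean(0).round())
print(eyes.calibration('wrist'))
```

```text
[[ 694.  113.   61.]
 [ 437.  237.  115.]
 [ 325.   10.  115.]
 [ 590. -115.   61.]]
[[ 544. -324.   36.]
 [ 446. -486.   19.]
 [ 397. -459.   19.]
 [ 499. -294.   36.]] [ 471. -391.   28.]
{'vfov': 67.90347460654466, 'cx': 280.0086013911511, 'cy': 214.00773907257317, 'distortion': array([0.02179423, 0.        , 0.        , 0.        , 0.        ]), 'hand_eye': array([[-1.34610727e-03, -9.47441129e-01, -3.19927329e-01,
         8.15687798e+01],
       [ 9.99998779e-01, -1.02148783e-03, -1.18247492e-03,
         1.25018972e-02],
       [ 7.93523503e-04, -3.19928530e-01,  9.47441347e-01,
        -1.42226491e+02],
       [ 0.00000000e+00,  0.00000000e+00,  0.00000000e+00,
         1.00000000e+00]])}
```

```bash
python3 -m jog '[[2.4,-4.1,0.3,0,0,0,1],[4.8,-8.2,0.6,0,0,0,1],[7.2,-12.3,0.9,0,0,0,1],[9.6,-16.4,1.2,0,0,0,1],[12,-20.5,1.5,0,0,0,1]]'; python3 -m jog '[[2.4,-4.1,0.3,0,0,0,1],[4.8,-8.2,0.6,0,0,0,1],[7.2,-12.3,0.9,0,0,0,1],[9.6,-16.4,1.2,0,0,0,1],[12,-20.5,1.5,0,0,0,1]]';python3 -m jog '[[0,0,0,0,0,0,1],[0,0,0,0,0,0,1]]'
python3 - <<'E'
from h import *
import pickle
s=state(); im=eyes.camera('wrist')[:,:,::-1]; cv2.imwrite('pics/w1_raw.png',im); pickle.dump(s,open('s1.pkl','wb'))
cv2.imwrite('pics/w1.png',cv2.resize(im,(800,600),interpolation=cv2.INTER_CUBIC)); print(s['tool_pos'],s['joint_vel'].round(3))
E
```

```text
time: 0.6
tool_pos: [325.5, 330.4, 246.1]
eef_rot: [-0.0, 0.181, 0.983, -0.0]
force: [0.4, -1.4, 0.3]
width: 85.6
grip_force: 0.0
time: 1.1
tool_pos: [445.5, 125.4, 261.3]
eef_rot: [-0.0, 0.181, 0.983, 0.0]
force: [0.7, 1.5, 0.4]
width: 85.0
grip_force: 0.0
time: 1.3
tool_pos: [445.2, 126.4, 260.9]
eef_rot: [-0.001, 0.183, 0.983, 0.0]
force: [0.1, 1.5, -0.6]
width: 85.5
grip_force: 0.0
[445.15705283 126.36319469 260.85952633] [ 0.048 -0.008  0.015  0.011  0.006 -0.001]
```

View pics/w1.png

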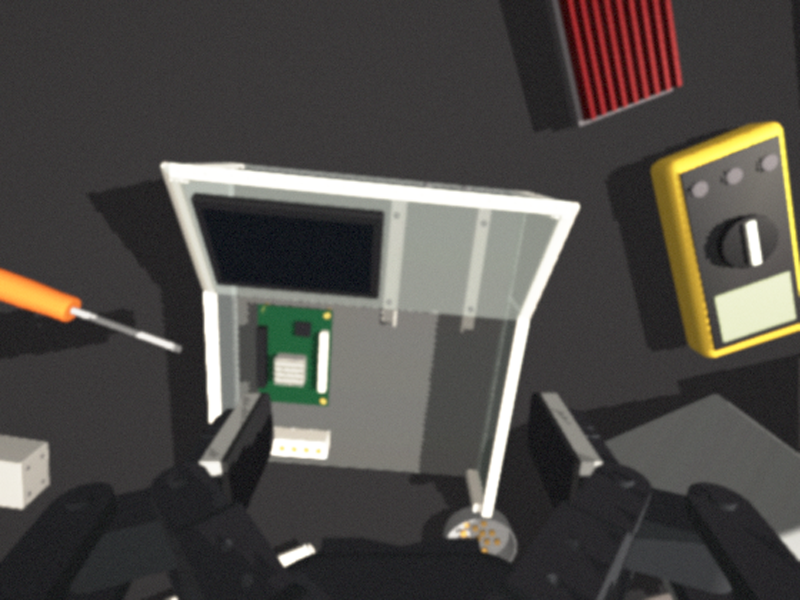

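The wrist picture shows the box: tall panel edge from (165,170) to (578,208), hood front edge at row ~310, strip ends at (388,318) and (468,325), floor's open edge at row ~470, and the screw tin beside the wall end (485,510). I'll enlarge it.

Run:
```python
import cv2
im=cv2.imread('pics/w1_raw.png')[105:345,105:425]
cv2.imwrite('pics/w1c.png',cv2.resize(im,None,fx=2.5,fy=2.5,interpolation=cv2.INTER_CUBIC))
```

```text
(no output)
```

View pics/w1c.png

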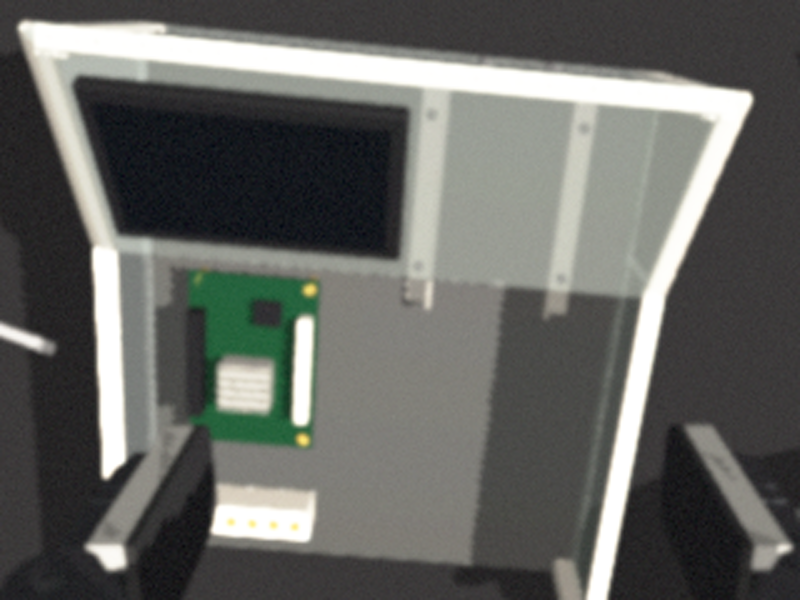

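```bash
cat > fit.py <<'E'
from h import *
import pickle
from scipy.optimize import least_squares
s=pickle.load(open('s1.pkl','rb'))
W=lambda px,z: ray('wrist',np.array(px,float)/2.5+105,z,s)
m=W([[432,308],[545,318]],6); print('mouth',m, np.linalg.norm(m[0]-m[1]))
def d(n,a): v=a[1]-a[0]; print(n,np.degrees(np.arctan2(v[1],v[0])).round(2),np.linalg.norm(v).round(1),a[:,:2].round(1).tolist())
d('floor(+y)',W([[470,562],[320,547]],6))
d('hood(+y)',W([[630,296],[440,278]],66))
d('panel top(+y)',W([[750,97],[20,25]],118))
d('lwall top',W([[115,475],[106,250]],61))
d('rwall in',W([[592,598],[645,300]],61))
d('rwall out',W([[612,598],[664,300]],61))
d('lstrip right edge',W([[432,300],[449,95]],18))
d('rstrip left edge',W([[545,318],[573,108]],6))
d('rstrip right edge',W([[567,316],[593,110]],6))
E
python3 fit.py
```

```text
mouth [[511.55102645  97.00024438   6.        ]
 [539.33694669 152.60796451   6.        ]] 62.16330028166078
floor(+y) -118.0 91.9 [[675.0, 58.3], [631.8, -22.9]]
hood(+y) -116.86 87.9 [[517.4, 193.0], [477.7, 114.6]]
panel top(+y) -116.56 257.3 [[437.1, 248.8], [322.1, 18.7]]
lwall top 153.42 119.2 [[518.2, -76.8], [411.6, -23.5]]
rwall in 154.04 170.9 [[677.7, 124.7], [524.0, 199.5]]
rwall out 154.65 170.7 [[681.5, 134.7], [527.2, 207.8]]
lstrip right edge 154.27 106.2 [[503.0, 100.4], [407.4, 146.5]]
rstrip left edge 154.3 113.6 [[539.3, 152.6], [437.0, 201.9]]
rstrip right edge 155.19 111.3 [[542.6, 164.2], [441.6, 210.9]]
```

```bash
python3 -m jog '[[0.4,-4,0,0,0,-1.6,1],[0.8,-8,0,0,0,-3.2,1],[1.3,-12,0,0,0,-4.8,1],[1.7,-16,0,0,0,-6.4,1],[2.1,-20,0,0,0,-8,1]]'; python3 -m jog '[[0.4,-4,0,0,0,-1.6,1],[0.8,-8,0,0,0,-3.2,1],[1.3,-12,0,0,0,-4.8,1],[1.7,-16,0,0,0,-6.4,1],[2.1,-20,0,0,0,-8,1]]';python3 -m jog '[[0.4,-4,0,0,0,-1.6,1],[0.9,-7.5,0,0,0,-3.2,1],[0.9,-7.5,0,0,0,-4,1],[0.9,-7.5,0,0,0,-4,1]]'
python3 - <<'E'
from h import *
import pickle
s=state(); im=eyes.camera('wrist')[:,:,::-1]; cv2.imwrite('pics/w2_raw.png',im); pickle.dump(s,open('s2.pkl','wb'))
cv2.imwrite('pics/w2.png',cv2.resize(im[80:380,100:500],None,fx=2,fy=2,interpolation=cv2.INTER_CUBIC)); print(s['tool_pos'],s['joint_vel'].round(3),s['qpos'])
E
```

```text
time: 1.85
tool_pos: [465.8, -72.0, 261.2]
eef_rot: [-0.0, 0.508, 0.861, 0.0]
force: [0.2, 0.5, 0.5]
width: 85.3
grip_force: 0.0
time: 2.35
tool_pos: [487.7, -271.9, 261.2]
eef_rot: [-0.0, 0.772, 0.636, 0.0]
force: [0.6, 0.6, 0.3]
width: 85.3
grip_force: 0.0
time: 2.75
tool_pos: [496.9, -346.5, 260.5]
eef_rot: [-0.001, 0.87, 0.494, 0.0]
force: [0.5, 0.5, 0.1]
width: 85.7
grip_force: 0.0
[ 496.88931983 -346.49950046  260.47055562] [ 0.017 -0.021  0.018  0.002  0.004 -0.054] [-7.24214593e-01  3.09718623e-01  1.38398077e+00  7.67322905e-04
  1.44979518e+00 -1.86655325e-01]
```

View pics/w2.png

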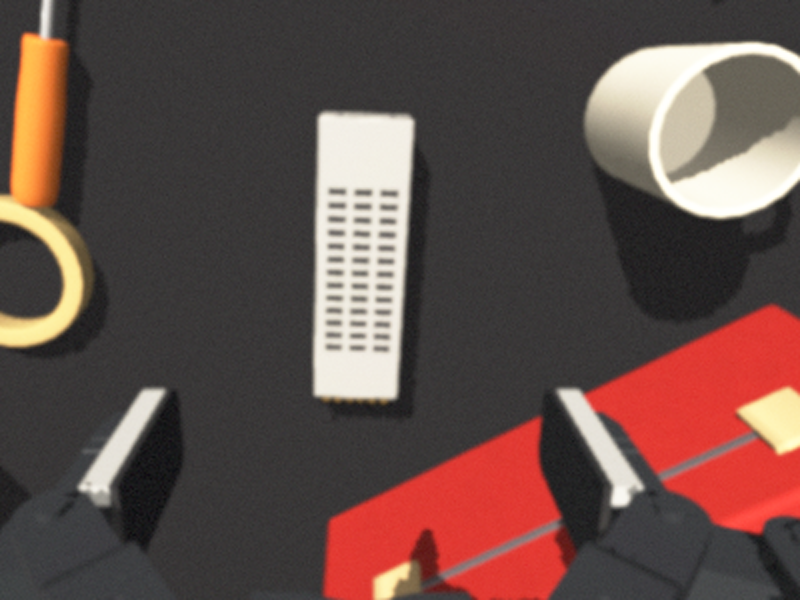

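The supply's top face spans the plain-end corners (318,114) and (414,117) to the step edge (314,396)–(398,400). The red toolbox is close by at lower right, with its near top edge from (330,520) to (770,305), so I need to check clearance.

Run:
```python
from h import *
import pickle
s=pickle.load(open('s2.pkl','rb'))
W=lambda px,z: ray('wrist',np.array(px,float)/2+[100,80],z,s)
p=W([[318,113],[414,116],[314,397],[398,400]],36)[:,:2]; print(p.round(1))
f=(p[0]+p[1])/2; b=(p[2]+p[3])/2; v=f-b; L=np.linalg.norm(v); u=v/L
for n,a in(('l',p[0]-p[2]),('r',p[1]-p[3]),('mid',v)): print(n,np.degrees(np.arctan2(a[1],a[0])),np.linalg.norm(a))
print('w',np.linalg.norm(p[0]-p[1]),np.linalg.norm(p[2]-p[3]))
o=(f+b)/2-9*u; print('origin',o,'grasp -45',o-45*u)
q=s['eef_rot'];M=R.from_quat([q[1],q[2],q[3],q[0]]).as_matrix();print('toolyaw',np.degrees(np.arctan2(M[1,0],M[0,0])))
n=np.array([u[1],-u[0]])
k=0.7
for z in (90,120,150):
  t=W([[330,520],[770,305]],z)[:,:2]-o; print('wrist toolbox',z,(t@u).round(),(t@n).round())
  t=ray('top',np.array([[693,217],[690,403]])*k,z)[:,:2]; print('top',t.round(),((t-o)@u).round(),((t-o)@n).round())
```

```text
[[ 503.4 -289.5]
 [ 549.7 -319.2]
 [ 403.2 -444.2]
 [ 450.1 -474.8]]
l 57.05785842480048 184.26193401564012
r 57.39040105644616 184.7984686752509
mid 57.224371464128794 184.52942433717797
w 54.95691129938485 56.02908301781167
origin [ 471.76130407 -389.48713366] grasp -45 [ 447.40052635 -427.32299639]
toolyaw 59.19471994115254
wrist toolbox 90 [-136.   13.] [-14. 219.]
top [[ 706. -562.]
 [ 340. -549.]] [ -19. -205.] [290. -25.]
wrist toolbox 120 [-110.   25.] [-13. 197.]
top [[ 699. -551.]
 [ 340. -538.]] [ -13. -196.] [278. -30.]
wrist toolbox 150 [-85.  36.] [-12. 176.]
top [[ 692. -540.]
 [ 341. -527.]] [  -8. -187.] [266. -36.]
```

```bash
python3 -m jog '[[-1.6,-2.6,-2,0,0,-0.4,1],[-3.2,-5.3,-5,0,0,-0.4,1],[-4.9,-7.95,-8,0,0,-0.4,1],[-4.9,-7.95,-12,0,0,-0.4,1],[-4.9,-7.95,-16,0,0,-0.4,1]]'; python3 -m jog '[[0,0,-4,0,0,0,1],[0,0,-7,0,0,0,1],[0,0,-9,0,0,0,1],[0,0,-9.7,0,0,0,1],[0,0,-9.7,0,0,0,1]]'
python3 -m jog '[[0,0,0,0,0,0,0.5],[0,0,0,0,0,0,0.3],[0,0,0,0,0,0,0.3],[0,0,0,0,0,0,0.3],[0,0,0,0,0,0,0.3]]' 100;  python3 -m jog '[[0,0,0,0,0,0,0.3],[0,0,0,0,0,0,0.3]]' 100
```

```text
time: 3.3
tool_pos: [447.6, -426.3, 100.8]
eef_rot: [0.001, 0.878, 0.479, 0.0]
force: [0.4, 0.4, -0.0]
width: 85.3
grip_force: 0.0
time: 3.8
tool_pos: [447.5, -425.5, 3.8]
eef_rot: [-0.001, 0.878, 0.479, -0.0]
force: [-0.2, -0.1, -0.1]
width: 85.5
grip_force: 0.0
time: 4.3
tool_pos: [447.9, -428.1, 6.5]
eef_rot: [0.002, 0.878, 0.478, 0.0]
force: [0.5, 0.7, 6.4]
width: 53.2
grip_force: 107.1
time: 4.5
tool_pos: [448.0, -428.1, 6.5]
eef_rot: [0.002, 0.878, 0.478, 0.0]
force: [0.4, 1.1, 7.1]
width: 53.4
grip_force: 107.1
```

The fingertips are pressing lightly on the bench (+7 N), so I'll regrip a little higher.

```bash
python3 -m jog '[[0,0,0,0,0,0,0.9],[0,0,0,0,0,0,0.9],[0,0,0.8,0,0,0,0.9],[0,0,0.8,0,0,0,0.9],[0,0,0.8,0,0,0,0.9]]' 100;python3 -m jog '[[0,0,0,0,0,0,0.3],[0,0,0,0,0,0,0.3],[0,0,0,0,0,0,0.3],[0,0,0,0,0,0,0.3],[0,0,0,0,0,0,0.3]]' 110
python3 -m jog '[[0,0,0,0,0,0,0.3],[0,0,1,0,0,0,0.3],[0,0,2,0,0,0,0.3],[0,0,2,0,0,0,0.3],[0,0,2,0,0,0,0.3]]' 110
```

```text
time: 5.0
tool_pos: [447.3, -427.6, 12.7]
eef_rot: [0.0, 0.878, 0.478, 0.0]
force: [0.0, -0.1, 0.4]
width: 77.0
grip_force: 0.0
time: 5.5
tool_pos: [447.3, -427.5, 13.0]
eef_rot: [0.0, 0.878, 0.478, 0.0]
force: [-0.5, 0.1, 5.1]
width: 53.0
grip_force: 116.4
time: 6.0
tool_pos: [447.2, -427.4, 32.5]
eef_rot: [0.0, 0.878, 0.478, 0.0]
force: [0.3, 0.6, -4.6]
width: 52.8
grip_force: 115.8
```

```bash
python3 -m jog '[[0,0,3,0,0,0,0.3],[0,0,6,0,0,0,0.3],[0.5,1,9,0,0,0.5,0.3],[1.5,3.5,11,0,0,1.6,0.3],[2.9,6.5,12,0,0,3,0.3]]'; python3 -m jog '[[1.8,4.1,0,0,0,1.6,0.3],[3.6,8.2,0,0,0,3.2,0.3],[5.4,12.3,0,0,0,4.8,0.3],[7.2,16.4,0,0,0,6.4,0.3],[9,20.5,0,0,0,8,0.3]]';python3 -m jog '[[1.8,4.1,0,0,0,1.6,0.3],[3.6,8.2,0,0,0,3.2,0.3],[5.4,12.3,0,0,0,4.8,0.3],[7.2,16.4,0,0,0,6.4,0.3],[9,20,0,0,0,7.7,0.3]]'
python3 -m jog '[[0.6,1.4,0,0,0,0.6,0.3],[0.6,1.4,0,0,0,0.6,0.3],[0.6,1.4,0,0,0,0.6,0.3]]'
python3 - <<'E'
from h import *
import pickle
s=state(); im=eyes.camera('wrist')[:,:,::-1]; cv2.imwrite('pics/w3_raw.png',im); pickle.dump(s,open('s3.pkl','wb'))
q=s['eef_rot'];M=R.from_quat([q[1],q[2],q[3],q[0]]).as_matrix();print('toolyaw',np.degrees(np.arctan2(M[1,0],M[0,0])))
cv2.imwrite('pics/w3.png',cv2.resize(im,(800,600),interpolation=cv2.INTER_CUBIC)); print(s['tool_pos'],s['joint_vel'].round(3),s['qpos'])
E
```

```text
time: 6.5
tool_pos: [476.6, -363.2, 154.2]
eef_rot: [0.002, 0.808, 0.589, 0.0]
force: [1.8, 0.7, -4.2]
width: 52.6
grip_force: 117.2
time: 7.0
tool_pos: [566.2, -155.5, 151.8]
eef_rot: [-0.0, 0.556, 0.831, -0.0]
force: [1.3, -0.4, -3.4]
width: 52.9
grip_force: 117.2
time: 7.5
tool_pos: [656.1, 45.1, 151.5]
eef_rot: [-0.001, 0.251, 0.968, 0.0]
force: [-0.4, -1.2, -5.3]
width: 53.1
grip_force: 117.2
time: 7.8
tool_pos: [661.4, 56.4, 151.4]
eef_rot: [-0.001, 0.228, 0.974, -0.001]
force: [-0.6, -0.6, -4.6]
width: 52.6
grip_force: 117.3
toolyaw 153.5900442206128
[661.38803408  56.42305828 151.44467991] [-0.024 -0.009  0.008 -0.003  0.001 -0.001] [-1.91379126e-02  4.57616955e-01  1.42261464e+00 -9.51212933e-04
  1.26336020e+00 -1.12870599e+00]
```

View pics/w3.png

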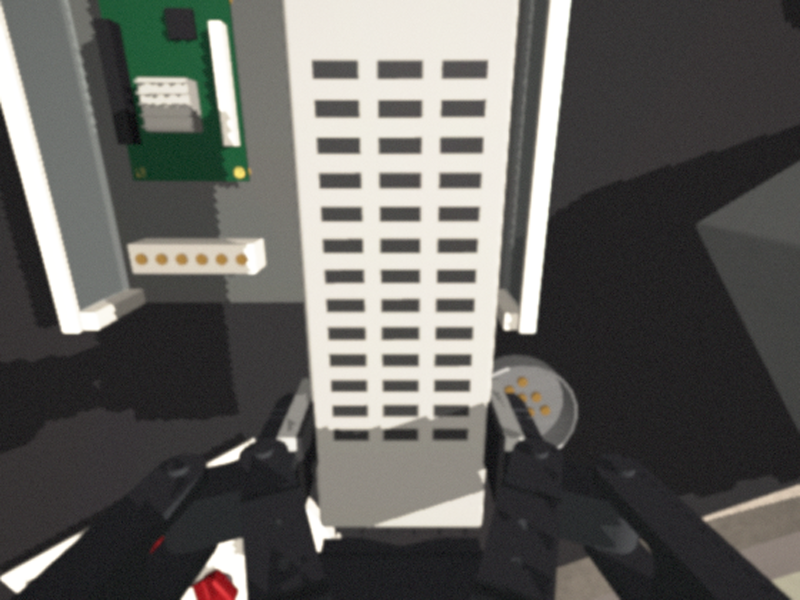

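The supply is held straight and centred (slot rows centred on column 400). The tin at (535,405) looks close, so I'll check its clearance and re-verify the box front.

Run:
```python
from h import *
import pickle
s=pickle.load(open('s3.pkl','rb'))
W=lambda px,z: ray('wrist',np.array(px,float)*.7,z,s)[:,:2]
M=np.array([525.4,124.8]); a=np.radians(153.6); u=np.array([np.cos(a),np.sin(a)]); v=np.array([-u[1],u[0]])
B=lambda p: np.c_[(p-M)@u+20,(p-M)@v-57].round(1).tolist()
print('tin rim',B(W([[535,405],[578,405],[492,405],[535,455],[530,356]],22)))
print('floor edge',B(W([[200,302],[290,302]],6)),'wall ends',B(W([[70,330],[528,330],[537,330],[519,330]],61)))
print('tcp',B(np.array([s['tool_pos'][:2]])))
print('slots w row68,435; rear edge', [np.linalg.norm(np.diff(W(p,171-13-0),axis=0)).round(1) for p in ([[312,68],[488,68]],[[333,435],[467,435]])])
for z in (160,170,175): print(z,[B(W(p,z)) for p in ([[312,68],[488,68]],[[333,435],[467,435]])])
```

```text
tin rim [[-214.8, -149.2], [-214.7, -178.7], [-214.9, -119.5], [-255.8, -152.9], [-177.6, -142.4]]
floor edge [[-144.8, 79.8], [-144.9, 19.0]] wall ends [[-143.2, 127.6], [-143.5, -127.5], [-143.5, -132.5], [-143.5, -122.5]]
tcp [[-132.2, -56.2]]
slots w row68,435; rear edge [np.float64(47.7), np.float64(47.6)]
160 [[[-28.8, -32.7], [-28.9, -79.7]], [[-143.6, -32.6], [-143.6, -79.5]]]
170 [[[-30.4, -34.5], [-30.5, -78.0]], [[-136.6, -34.4], [-136.6, -77.8]]]
175 [[[-31.3, -35.4], [-31.4, -77.1]], [[-133.2, -35.3], [-133.2, -76.9]]]
```

```bash
python3 -m jog '[[0.04,0.07,-3.5,0,0,0,0.3],[0.04,0.07,-7,0,0,0,0.3],[0.04,0.07,-10,0,0,0,0.3],[0.04,0.07,-12,0,0,0,0.3],[0.04,0.07,-12.8,0,0,0,0.3]]'; python3 -m jog '[[0,0,-0.1,0,0,0,0.3],[0,0,-0.2,0,0,0,0.3],[0,0,-0.2,0,0,0,0.3]]'; python3 -m jog '[[0,0,-0.1,0,0,0,0.3],[0,0,-0.1,0,0,0,0.3],[0,0,-0.1,0,0,0,0.3]]'
```

```text
time: 8.35
tool_pos: [660.2, 55.6, 21.8]
eef_rot: [-0.002, 0.23, 0.973, -0.001]
force: [-0.2, -0.2, -3.9]
width: 52.8
grip_force: 117.2
time: 8.65
tool_pos: [663.6, 57.0, 23.8]
eef_rot: [0.001, 0.229, 0.974, 0.0]
force: [-0.2, 0.7, -4.1]
width: 52.7
grip_force: 117.2
time: 8.95
tool_pos: [662.7, 57.5, 21.8]
eef_rot: [0.0, 0.228, 0.974, 0.0]
force: [0.3, -0.2, -2.7]
width: 52.9
grip_force: 117.2
```

```bash
for i in 1; do python3 -m jog '[[0,0,-0.05,0,0,0,0.3],[0,0,-0.1,0,0,0,0.3],[0,0,-0.1,0,0,0,0.3]]'; python3 -m jog '[[0,0,-0.05,0,0,0,0.3],[0,0,-0.05,0,0,0,0.3],[0,0,-0.05,0,0,0,0.3]]';done
```

```text
time: 9.25
tool_pos: [662.5, 57.5, 20.2]
eef_rot: [-0.0, 0.228, 0.974, 0.0]
force: [0.0, 0.1, -2.7]
width: 52.9
grip_force: 117.2
time: 9.55
tool_pos: [662.5, 57.4, 19.8]
eef_rot: [-0.0, 0.228, 0.974, 0.0]
force: [0.1, 0.6, -4.2]
width: 53.2
grip_force: 117.2
```

```bash
python3 -m jog '[[0,0,-0.05,0,0,0,0.3],[0,0,-0.05,0,0,0,0.3],[0,0,-0.05,0,0,0,0.3]]'; python3 -m jog '[[0,0,-0.05,0,0,0,0.3],[0,0,-0.05,0,0,0,0.3],[0,0,-0.05,0,0,0,0.3]]'
```

```text
time: 9.85
tool_pos: [662.7, 57.3, 19.4]
eef_rot: [0.0, 0.228, 0.974, 0.0]
force: [0.6, -0.2, -3.7]
width: 52.5
grip_force: 117.2
time: 10.15
tool_pos: [662.7, 57.4, 19.0]
eef_rot: [0.0, 0.228, 0.974, 0.0]
force: [0.7, -0.4, -3.0]
width: 52.7
grip_force: 117.7
```

```bash
python3 -m jog '[[0,0,-0.05,0,0,0,0.3],[0,0,-0.05,0,0,0,0.3],[0,0,-0.05,0,0,0,0.3]]'; python3 -m jog '[[0,0,-0.05,0,0,0,0.3],[0,0,-0.05,0,0,0,0.3],[0,0,-0.05,0,0,0,0.3]]'
```

```text
time: 10.45
tool_pos: [662.8, 57.3, 19.0]
eef_rot: [0.0, 0.228, 0.974, 0.0]
force: [-1.1, -0.3, 4.4]
width: 53.0
grip_force: 117.9
time: 10.75
tool_pos: [662.8, 57.3, 19.0]
eef_rot: [0.0, 0.228, 0.974, 0.0]
force: [-2.3, -0.4, 6.3]
width: 52.4
grip_force: 118.5
```

Supply is down on the floor plate. I'll ease off 0.5 mm and start sliding.

```bash
python3 -m jog '[[-0.45,0.22,0.05,0,0,0,0.3],[-0.9,0.44,0.05,0,0,0,0.3],[-1.34,0.67,0.05,0,0,0,0.3],[-1.79,0.89,0.05,0,0,0,0.3],[-1.79,0.89,0.05,0,0,0,0.3]]'; python3 -m jog '[[-0.45,0.22,0,0,0,0,0.3],[-0.9,0.44,0,0,0,0,0.3],[-1.34,0.67,0,0,0,0,0.3],[-1.79,0.89,0,0,0,0,0.3],[-1.79,0.89,0,0,0,0,0.3]]'
python3 - <<'E'
from h import *
import pickle
s=state(); im=eyes.camera('wrist')[:,:,::-1]; cv2.imwrite('pics/w4_raw.png',im); pickle.dump(s,open('s4.pkl','wb'))
cv2.imwrite('pics/w4.png',cv2.resize(im,(800,600),interpolation=cv2.INTER_CUBIC)); print(s['tool_pos'],s['force'])
E
```

```text
time: 11.25
tool_pos: [644.7, 66.6, 19.0]
eef_rot: [0.001, 0.228, 0.974, 0.0]
force: [2.4, -1.3, 5.5]
width: 52.8
grip_force: 118.3
time: 11.75
tool_pos: [627.0, 75.3, 19.0]
eef_rot: [0.001, 0.228, 0.974, 0.0]
force: [2.9, -2.6, 5.6]
width: 52.6
grip_force: 118.4
[627.04510295  75.29672626  18.99653337] [ 2.85376375 -2.58289644  5.62665004]
```

View pics/w4.png

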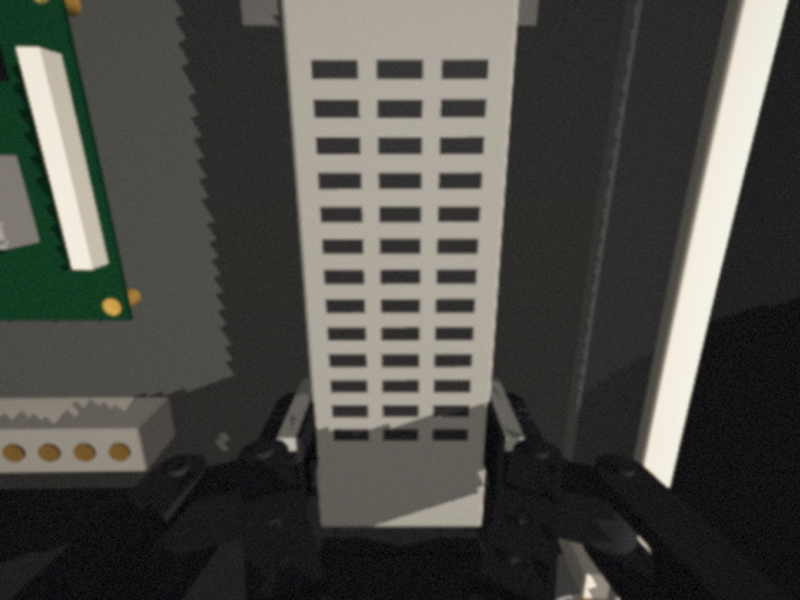

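The supply's front is past the strip ends (flanges visible at (262,12) and (528,12)), with low side force. I'll check the side centring numerically.

Run:
```python
from h import *
import pickle
s=pickle.load(open('s4.pkl','rb'))
M=np.array([525.4,124.8]); a=np.radians(153.6); u=np.array([np.cos(a),np.sin(a)]); v=np.array([-u[1],u[0]])
B=lambda p: np.c_[(p-M)@u+20,(p-M)@v-57].round(1).tolist()
W=lambda px,z: B(ray('wrist',np.array(px,float)*.7,z,s)[:,:2])
print('strip outer',W([[242,25],[537,25]],8)); print('supply top',W([[284,8],[518,8],[319,527],[485,525]],42)); print('wall top',W([[785,5],[672,480],[738,5]],61))
im=cv2.imread('pics/w1_raw.png'); s=pickle.load(open('s1.pkl','rb'))
print('w1 outer/inner L,R',B(ray('wrist',np.array([[403,303],[432,308],[545,318],[567,318]])/2.5+105,[8,8,8,8],s)[:,:2]))
```

```text
strip outer [[24.6, -11.0], [24.6, -98.4]]
supply top [[20.0, -31.4], [20.0, -84.7], [-130.4, -30.4], [-129.6, -86.3]]
wall top [[14.7, -130.7], [-95.0, -131.2], [14.9, -122.0]]
w1 outer/inner L,R [[22.2, -10.1], [20.8, -26.0], [20.6, -87.8], [21.7, -99.8]]
```

The strips' midline is about 2.5–3 mm to the +y side of the supply's, so I'll correct that while sliding.

```bash
python3 -m jog '[[-0.29,-0.1,0.02,0,0,0,0.3],[-0.8,0.07,0.02,0,0,0,0.3],[-1.45,0.45,0.02,0,0,0,0.3],[-1.9,0.67,0.02,0,0,0,0.3],[-1.9,0.67,0.02,0,0,0,0.3]]'; python3 -m jog '[[-0.72,0.36,0,0,0,0,0.3],[-1.43,0.71,0,0,0,0,0.3],[-2.15,1.07,0,0,0,0,0.3],[-2.87,1.42,0,0,0,0,0.3],[-2.87,1.42,0,0,0,0,0.3]]'; python3 -m jog '[[-0.54,0.27,0,0,0,0,0.3],[-1.07,0.53,0,0,0,0,0.3],[-1.61,0.8,0,0,0,0,0.3],[-1.61,0.8,0,0,0,0,0.3]]'
```

```text
time: 12.3
tool_pos: [607.5, 82.2, 19.0]
eef_rot: [0.0, 0.228, 0.974, 0.0]
force: [1.1, -1.4, 6.4]
width: 52.3
grip_force: 118.4
time: 12.8
tool_pos: [578.3, 96.6, 19.0]
eef_rot: [-0.0, 0.228, 0.974, 0.0]
force: [1.9, -0.6, 6.3]
width: 52.8
grip_force: 118.6
time: 13.2
tool_pos: [562.6, 104.4, 19.0]
eef_rot: [0.0, 0.228, 0.974, 0.0]
force: [3.0, 0.3, 6.0]
width: 52.9
grip_force: 118.5
```

```bash
python3 -m jog '[[-0.4,0.2,0,0,0,0,0.3],[-0.8,0.4,0,0,0,0,0.3],[-1.2,0.6,0,0,0,0,0.3],[-1.2,0.6,0,0,0,0,0.3]]'; python3 -m jog '[[-0.09,0.05,0,0,0,0,0.3],[-0.18,0.09,0,0,0,0,0.3],[-0.27,0.13,0,0,0,0,0.3],[-0.27,0.13,0,0,0,0,0.3]]';python3 -m jog '[[-0.09,0.05,0,0,0,0,0.3],[-0.18,0.09,0,0,0,0,0.3],[-0.18,0.09,0,0,0,0,0.3]]'
```

```text
time: 13.6
tool_pos: [551.0, 110.3, 19.0]
eef_rot: [0.001, 0.228, 0.974, 0.0]
force: [4.0, -0.6, 6.7]
width: 52.6
grip_force: 118.4
time: 14.0
tool_pos: [549.0, 111.3, 18.9]
eef_rot: [0.001, 0.228, 0.974, 0.0]
force: [4.7, -2.1, 5.3]
width: 52.8
grip_force: 118.4
time: 14.3
tool_pos: [547.3, 112.2, 18.9]
eef_rot: [0.001, 0.228, 0.974, 0.0]
force: [4.6, -1.4, 5.5]
width: 52.8
grip_force: 118.4
```

Run:
```python
from h import *
import pickle
s=state(); im=eyes.camera('wrist')[:,:,::-1]; cv2.imwrite('pics/w5_raw.png',im); pickle.dump(s,open('s5.pkl','wb'))
cv2.imwrite('pics/w5.png',cv2.resize(im,(800,600),interpolation=cv2.INTER_CUBIC)); print(s['tool_pos'],s['force'])
```

```text
[547.25870599 112.17724413  18.94426007] [ 4.60450188 -1.39825802  5.48564928]
```

View pics/w5.png

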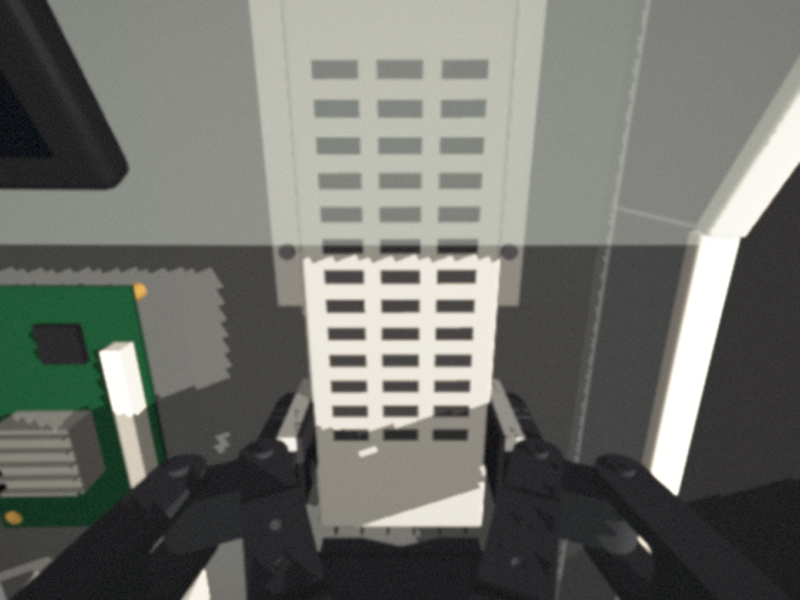

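Supply is centred between the strips (outer edges 277/520, mid 398 against 400) and well under the hood. Now I'll ease it home in small steps with less downward load.

```bash
python3 -m jog '[[-0.09,0.05,0.04,0,0,0,0.3],[-0.18,0.09,0.04,0,0,0,0.3],[-0.18,0.09,0.04,0,0,0,0.3]]'; python3 -m jog '[[-0.09,0.04,0,0,0,0,0.3],[-0.09,0.04,0,0,0,0,0.3],[-0.09,0.04,0,0,0,0,0.3]]';python3 -m jog '[[-0.09,0.05,0,0,0,0,0.3],[-0.09,0.05,0,0,0,0,0.3],[-0.09,0.05,0,0,0,0,0.3]]'
```

```text
time: 14.65
tool_pos: [544.5, 113.3, 18.9]
eef_rot: [-0.0, 0.228, 0.974, 0.0]
force: [3.3, -1.4, 4.5]
width: 53.0
grip_force: 118.2
time: 14.95
tool_pos: [543.7, 113.6, 19.0]
eef_rot: [0.0, 0.228, 0.974, 0.0]
force: [4.0, -2.2, 4.6]
width: 52.8
grip_force: 118.2
time: 15.25
tool_pos: [542.8, 114.1, 18.9]
eef_rot: [0.0, 0.228, 0.974, 0.0]
force: [4.4, -1.0, 4.3]
width: 52.6
grip_force: 118.3
```

```bash
python3 -m jog '[[-0.09,0.04,0,0,0,0,0.3],[-0.09,0.04,0,0,0,0,0.3],[-0.09,0.04,0,0,0,0,0.3]]';python3 -m jog '[[-0.09,0.05,0,0,0,0,0.3],[-0.09,0.05,0,0,0,0,0.3],[-0.09,0.05,0,0,0,0,0.3]]'; python3 -m jog '[[-0.09,0.04,0,0,0,0,0.3],[-0.09,0.04,0,0,0,0,0.3],[-0.09,0.04,0,0,0,0,0.3]]'
```

```text
time: 15.55
tool_pos: [542.0, 114.6, 19.0]
eef_rot: [0.0, 0.228, 0.974, 0.0]
force: [3.7, -1.6, 4.4]
width: 52.8
grip_force: 118.2
time: 15.85
tool_pos: [541.0, 115.0, 18.9]
eef_rot: [-0.0, 0.228, 0.974, 0.0]
force: [4.5, -2.3, 4.0]
width: 52.6
grip_force: 118.3
time: 16.15
tool_pos: [540.1, 115.4, 19.0]
eef_rot: [0.0, 0.228, 0.974, 0.0]
force: [4.5, -1.2, 4.2]
width: 52.8
grip_force: 118.3
```

```bash
python3 -m jog '[[-0.09,0.04,0,0,0,0,0.3],[-0.09,0.04,0,0,0,0,0.3],[-0.09,0.04,0,0,0,0,0.3]]';python3 -m jog '[[-0.09,0.05,0,0,0,0,0.3],[-0.09,0.05,0,0,0,0,0.3],[-0.09,0.05,0,0,0,0,0.3]]'
```

```text
time: 16.45
tool_pos: [539.2, 115.8, 19.0]
eef_rot: [0.0, 0.228, 0.974, 0.0]
force: [4.2, -1.6, 4.7]
width: 52.7
grip_force: 118.3
time: 16.75
tool_pos: [538.3, 116.3, 18.9]
eef_rot: [-0.0, 0.228, 0.974, 0.0]
force: [3.5, -3.0, 5.2]
width: 52.7
grip_force: 118.3
```

```bash
python3 -m jog '[[-0.09,0.04,0,0,0,0,0.3],[-0.09,0.04,0,0,0,0,0.3],[-0.09,0.04,0,0,0,0,0.3]]';python3 -m jog '[[-0.09,0.05,0,0,0,0,0.3],[-0.09,0.05,0,0,0,0,0.3],[-0.09,0.05,0,0,0,0,0.3]]'
```

```text
time: 17.05
tool_pos: [538.1, 116.4, 18.9]
eef_rot: [0.001, 0.228, 0.974, -0.0]
force: [5.2, -3.1, 3.8]
width: 53.0
grip_force: 118.2
time: 17.35
tool_pos: [538.1, 116.4, 19.0]
eef_rot: [0.001, 0.228, 0.974, -0.0]
force: [7.6, -4.4, 2.8]
width: 52.4
grip_force: 118.1
```

Contact: the TCP has stopped at about 9 N. A small increment more, then read the steady force.

```bash
python3 -m jog '[[-0.04,0.02,0,0,0,0,0.3],[-0.04,0.02,0,0,0,0,0.3],[-0.04,0.02,0,0,0,0,0.3],[-0.04,0.02,0,0,0,0,0.3]]'; for i in 1 2 3 4 5; do python3 -m jog '[[0,0,0,0,0,0,0.3]]' | grep -E 'force: \[|tool_pos'; done
```

```text
time: 17.75
tool_pos: [538.1, 116.5, 18.9]
eef_rot: [0.002, 0.228, 0.974, -0.0]
force: [8.3, -5.1, 2.5]
width: 53.1
grip_force: 118.0
tool_pos: [538.1, 116.5, 19.0]
force: [8.0, -4.5, 0.9]
tool_pos: [538.1, 116.5, 19.0]
force: [7.9, -5.3, 1.9]
tool_pos: [538.1, 116.4, 19.0]
force: [7.1, -5.6, 1.9]
tool_pos: [538.1, 116.4, 19.0]
force: [7.5, -5.3, 0.7]
tool_pos: [538.1, 116.5, 19.0]
force: [7.5, -4.6, 1.6]
```

```bash
python3 -m jog '[[-0.02,0.01,0,0,0,0,0.3],[-0.04,0.02,0,0,0,0,0.3],[-0.04,0.02,0,0,0,0,0.3],[-0.04,0.02,0,0,0,0,0.3]]' >/dev/null; for i in 1 2 3 4 5 6; do python3 -m jog '[[0,0,0,0,0,0,0.3]]' | grep -E 'force: \['; done
python3 - <<'E'
from h import *
import pickle
s=state(); im=eyes.camera('scene')[:,:,::-1]
print(s['time'],s['tool_pos'],s['eef_rot'])
cv2.imwrite('pics/sc2.png',cv2.resize(im[130:280,210:410],(800,600),interpolation=cv2.INTER_CUBIC))
E
```

```text
force: [9.1, -6.0, -0.1]
force: [8.1, -5.3, 1.5]
force: [8.8, -4.9, 1.6]
force: [8.3, -5.3, 1.2]
force: [8.8, -5.0, 1.1]
force: [8.8, -6.5, 1.5]
19.25 [538.08049586 116.46174978  18.95691282] [ 2.21621870e-03  2.28153923e-01  9.73622506e-01 -3.01138875e-04]
```

View pics/sc2.png

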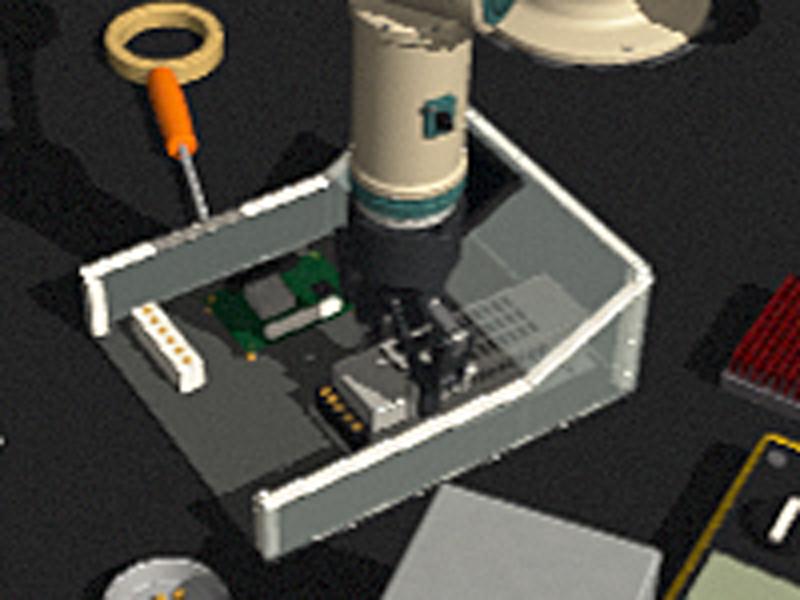

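The supply lies flat under the hood with its plain end at the panel, terminals outward, and bystanders are untouched. A last trim compensates for floor friction.

```bash
python3 -m jog '[[-0.02,0.01,0,0,0,0,0.3],[-0.03,0.015,0,0,0,0,0.3],[-0.03,0.015,0,0,0,0,0.3],[-0.03,0.015,0,0,0,0,0.3]]' >/dev/null; for i in 1 2 3 4 5 6; do python3 -m jog '[[0,0,0,0,0,0,0.3]]' | grep -E 'force: \['; done
```

```text
force: [8.9, -5.7, -0.2]
force: [8.7, -6.8, 1.5]
force: [9.3, -5.9, 0.3]
force: [9.4, -6.5, 0.3]
force: [7.5, -5.5, 0.2]
force: [10.1, -6.3, 0.8]
```

```bash
python3 -c "
from cell import manip
print(manip.sign_off())"
```

```text
the job is handed in; nothing more can be done
None
```

The supply is between the strips and under the hood, with its plain end stopped against the end panel. I handed in with the arm still gripping it and pushing at a steady 11 N or so at the wrist, which is roughly 8–10 N on the panel after floor friction.

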